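Set out the lamp reflectors by size beside the vise

ROBOT

A 7-joint arm with a two-finger parallel gripper is mounted at the origin on the work surface. World frame = base frame: x ahead of the robot, y to its left, z up, the work surface at z = 0. Lengths are in m, angles in rad, forces in N, time in s.
With the tool pointing down it reaches from about 0.425 to 0.925 m from the base axis. Payload 6.8 kg.
Tool frame: the origin (TCP) lies on the front face of the gripper's body, between the roots of the fingers; the fingertips stand 73 mm ahead of it and the grasp point (between the pads) lies 54 mm ahead of it; z points along the fingers, y is the line along which they close (so a half turn about z gives the same grasp; the last joint's range is limited). The gripper opens to 85 mm and grips with 20 to 120 N. Pads are 22 mm wide; open, the fingers measure 114 mm over their backs; the gripper's body (76 mm by 85 mm) begins 54 mm behind the grasp point. The pads swing forward as they close: fully open they stand 13 mm farther back than shut.
Start: joints at [-1.296, 0.477, 0.022, 1.555, -0.011, 1.109, -0.083], TCP at [0.252, 0.626, 0.304] pointing down, gripper open.
Joint ranges: [-2.96, 2.96], [-0.34, 2.1], [-1.41, 1.46], [0.24, 2.44], [-1.37, 4.51], [0.17, 1.92], [-2.96, 2.96]. Speed limits (rad/s): [2.39, 2.39, 3.14, 3.14, 3.14, 3.14, 3.14].

INTERFACE

Orientations are given as a unit quaternion [w, x, y, z].
In Python, from station import bot, optics gives the robot as it stands.
- The arm moves only by the tool drive_tool, never from a script. Its argument "deltas" is a list of rows, each an object with "gripper": the closure in counts, from 0 (fully open) to 255 (shut); "offset": the shift along the tool's x, y, z in units of 1000 mm (1.0 is 1000 mm), a list of three; "angular": the turn, a rotation vector about the tool's x, y, z in units of 45 degrees (1.0 is 45 degrees), a list of three. In form: [{"gripper": gripper, "offset": [dx, dy, dz], "angular": [rx, ry, rz]}, ...]. A call has 1 to 5 rows; each row is the pose to reach, as a shift and turn from the pose commanded when the call began, along the tool's axes at that moment; what a row does not reach only later rows make up. A row lasts 1/10 s, in which the tool goes at most 50 mm and 8.59 degrees, less where a joint would pass 70% of its speed; a pose out of reach is approached as far as the arm can. A call with a number of a shift or a turn outside -1 to 1 is refused whole. A call with a gripper value outside its range is refused whole. The fingers move at their own pace and stop on an object; "grip_force" is the grip in N (left out, the last holds). Time passes only in rows, so rows that repeat a pose let the fingers close. It gives the time, the measured TCP pose, the force, the opening and the grip force at its end, in the units of the state.
- bot.get_obs(): the state, without advancing time (a new reading comes with each control period).
- optics.read_camera(name): name is "scene" or "top"; returns the picture (420x560x3 uint8, blue, green, red); there is no depth.
- optics.camera_model(name): a dict with "fx", "fy", "cx", "cy" (pixels), "dist" ([k1, k2, p1, p2, k3] as OpenCV has them; the pictures are not rectified), "cam_to_world" (4x4, takes a point from camera to world coordinates). Camera axes: x right, y up, looking along -z (the intrinsics and any distortion apply to the point x, -y, -z); pixel columns grow to the right and rows downward; lengths in m; the calibration is good to about 2 mm. A picture is of the moment at which its call begins. camera_model takes no time and is no camera call.
- bot.hand_in(): hands the job in; it is judged then, once.
The state is a dict: "t": time; "q": joint angles; "joint_vel": joint speeds; "joint_torque": joint torques, N m; "eef_pos": TCP position; "tool_rot": TCP orientation; "contact_force": force on the tool from outside, world axes, zero at the start; "torque": the same for the moment, N m; "gripper_width": opening from 0.0 (shut) to 1.0 (fully open); "grasp_force": force on a finger pad.
Only numpy, scipy, OpenCV 4.12 (cv2) and the standard library are available. Lean on these libraries where they do the work, as an engineer would, in place of code of your own. Each camera call takes 0.05 s, during which the arm holds its last target. There are 200 camera calls.

TASK

Set out the four lamp reflectors for straightening: stand one, mouth down as it is now, centred on each white cross of the board, in order of size, with the largest on the cross nearest the vise and stepping down to the smallest on the cross farthest from it. Leave the chipped ceramic socket where it stands.

Things in the scene. Friction and masses are not known exactly. Their poses are not given: they have to be found in the camera images.
- reflector_c: Largest of four like-shaped bare metal lamp reflectors, standing mouth down on the bench: a round dome 90 mm across at its bottom rim and 34 mm high, on which stands a central upright round collar, 30 mm in diameter and 34 mm tall, to grip it by. Total height 68 mm, 140 g give or take a third. Origin: centre of the underside; z up through the collar.
- reflector_a: Second largest of four like-shaped bare metal lamp reflectors, standing mouth down on the bench: a round dome 76 mm across at its bottom rim and 28 mm high, on which stands a central upright round collar, 30 mm in diameter and 34 mm tall, to grip it by. Total height 62 mm, 110 g give or take a third. Origin: centre of the underside; z up through the collar.
- reflector_d: Third largest of four like-shaped bare metal lamp reflectors, standing mouth down on the bench: a round dome 62 mm across at its bottom rim and 22 mm high, on which stands a central upright round collar, 30 mm in diameter and 34 mm tall, to grip it by. Total height 56 mm, 80 g give or take a third. Origin: centre of the underside; z up through the collar.
- reflector_b: Smallest of four like-shaped bare metal lamp reflectors, standing mouth down on the bench: a round dome 48 mm across at its bottom rim and 16 mm high, on which stands a central upright round collar, 30 mm in diameter and 34 mm tall, to grip it by. Total height 50 mm, 50 g give or take a third. Origin: centre of the underside; z up through the collar.
- mark_1: Cross at the +y end of the row; a thin white-painted cross, 70 by 70 mm, flat on top of the fixed dark wooden board (100 by 430 mm, 12 mm thick, lying on the bench). The four crosses stand in one straight row along the board, 105 mm from centre to centre, mark_1 at its +y end to mark_4 at its -y end. The cross is paint only (0.8 mm, nothing to touch). Origin: centre of the cross on the board's top face, 12 mm above the bench; y runs along the row towards mark_1.
- mark_2: Second cross from the +y end; a thin white-painted cross, 70 by 70 mm, flat on top of the fixed dark wooden board (100 by 430 mm, 12 mm thick, lying on the bench). The four crosses stand in one straight row along the board, 105 mm from centre to centre, mark_1 at its +y end to mark_4 at its -y end. The cross is paint only (0.8 mm, nothing to touch). Origin: centre of the cross on the board's top face, 12 mm above the bench; y runs along the row towards mark_1.
- mark_3: Third cross from the +y end; a thin white-painted cross, 70 by 70 mm, flat on top of the fixed dark wooden board (100 by 430 mm, 12 mm thick, lying on the bench). The four crosses stand in one straight row along the board, 105 mm from centre to centre, mark_1 at its +y end to mark_4 at its -y end. The cross is paint only (0.8 mm, nothing to touch). Origin: centre of the cross on the board's top face, 12 mm above the bench; y runs along the row towards mark_1.
- mark_4: Cross at the -y end of the row; a thin white-painted cross, 70 by 70 mm, flat on top of the fixed dark wooden board (100 by 430 mm, 12 mm thick, lying on the bench). The four crosses stand in one straight row along the board, 105 mm from centre to centre, mark_1 at its +y end to mark_4 at its -y end. The cross is paint only (0.8 mm, nothing to touch). Origin: centre of the cross on the board's top face, 12 mm above the bench; y runs along the row towards mark_1.
- vise: Dark cast iron bench vise, fixed, base 130 by 100 mm, jaws to 100 mm high, holding a bent flat steel gel frame 140 mm wide that stands up to about 205 mm above the bench. It stands beyond one end of the row of crosses, about 200 to 225 mm from the end cross: beyond mark_1 (y above 0) or beyond mark_4 (y below 0), which changes from start to start. Origin: centre of the underside of its base.
- socket: Loose white ceramic lamp socket with a chipped rim, 44 mm in diameter, 40 mm tall, standing beyond the board. It is not part of the job and stays where it is. Origin: centre of its underside.

How it is judged:
By the outcome, as a careful person would: the job done as asked, in the order asked, and still so for the second after the job is handed in, with the robot touching nothing.
It also fails if it takes over 104 s, if anything falls off the work surface, if the arm or the gripper's body presses on something with over 40 N, if the wrist force passes 120 N, or if a joint passes its speed limit or range.

## Working session

There is one attempt and no reset: what is moved stays moved. The work goes in short steps, Python scripts to look and compute and a tool call to move; the robot and the scene stay as the last step left them, time stands still between calls to the robot, and variables do not carry over. Pictures are saved under pics/ and viewed, at most 14 in all, crops included, and the job is handed in when it is done.

Besides the shell and the picture viewer there is one more tool, called after "Request:" as name(argument=value, ...), one argument or row to a line, values as JSON. drive_tool: Moves the arm, as the interface text tells. Its arguments: {"type":"object","properties":{"deltas":{"type":"array"},"grip_force":{"type":"number"}},"required":["deltas"]}

```bash
mkdir -p pics; python3 - <<'E'
from station import bot, optics
import cv2
for n in("scene","top"):
    cv2.imwrite(f"pics/{n}0.png",optics.read_camera(n)); m=optics.camera_model(n); print(n,m)
o=bot.get_obs(); print(o)
E
```

```text
scene {'fx': 404.60720975814075, 'fy': 404.60720975814075, 'cx': 277.6019062027317, 'cy': 202.56203627244324, 'dist': array([-0.02446586,  0.        ,  0.        ,  0.        ,  0.        ]), 'cam_to_world': array([[-0.69786035, -0.52305892,  0.4892855 ,  1.02519255],
       [ 0.71622227, -0.51351672,  0.47257406,  0.43778037],
       [ 0.00407221,  0.68022787,  0.7329894 ,  0.69243336],
       [ 0.        ,  0.        ,  0.        ,  1.        ]])}
top {'fx': 454.70892026275345, 'fy': 454.70892026275345, 'cx': 273.10826950711464, 'cy': 204.01355208462252, 'dist': array([-0.1322601,  0.       ,  0.       ,  0.       ,  0.       ]), 'cam_to_world': array([[ 0.01650306,  0.99515255, -0.09694874,  0.47744998],
       [-0.99983263,  0.01719055,  0.00626024,  0.00359614],
       [ 0.0078965 ,  0.0968292 ,  0.99526969,  1.01584759],
       [ 0.        ,  0.        ,  0.        ,  1.        ]])}
{'t': 0.1, 'q': array([-1.29613866,  0.47773764,  0.02236093,  1.55632647, -0.01149565,
        1.10929556, -0.08307982]), 'joint_vel': array([ 1.01296980e-05, -1.37640648e-03, -1.98084738e-03, -2.62610075e-03,
        4.81956981e-04, -2.11231117e-05,  1.13231400e-03]), 'joint_torque': array([ 4.71425956e-03, -5.97762573e+01,  1.61384013e+00, -2.81957549e+01,
        1.28214262e-02,  5.01982140e-03, -1.40664116e-05]), 'eef_pos': array([0.25196097, 0.62577833, 0.30302067]), 'tool_rot': array([-9.07035335e-05,  1.90199824e-01,  9.81745056e-01, -8.14242647e-04]), 'contact_force': array([-0.07092247, -0.29578676,  0.62588026]), 'torque': array([ 0.01477823,  0.01014847, -0.01412473]), 'grasp_force': 0.0, 'gripper_width': 1.003045844804403}
```

View pics/top0.png

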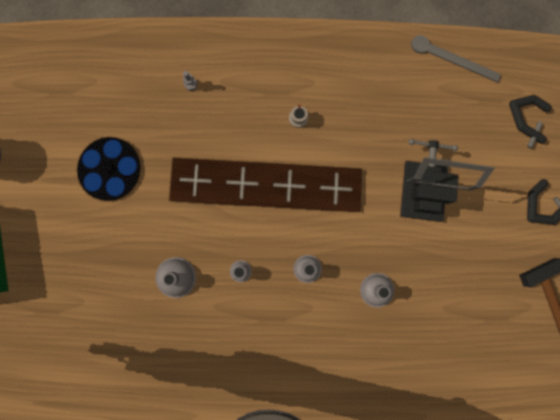

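View pics/scene0.png

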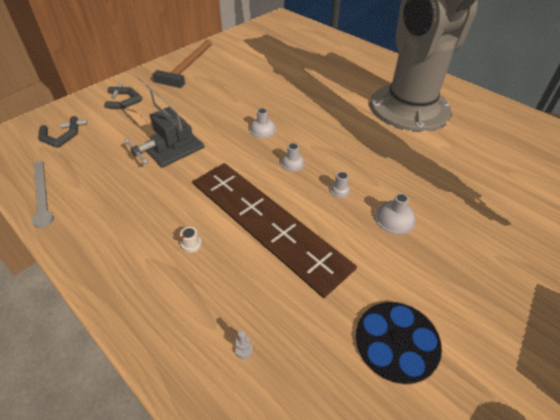

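The top view shows, left (+y) to right: c at (176,277), b (240,271), d (308,268) and a (378,290). The crosses run from mark_1 (195,180) to mark_4 (336,188). The vise is at (430,190), beyond mark_4, so c goes to mark_4, a to 3, d to 2 and b to 1.

```bash
cat > h.py <<'E'
import numpy as np, cv2
from station import bot, optics
def pt(n,uv,z):
    m=optics.camera_model(n); K=np.array([[m['fx'],0,m['cx']],[0,m['fy'],m['cy']],[0,0,1]])
    p=cv2.undistortPoints(np.array(uv,float).reshape(-1,1,2),K,m['dist']).reshape(-1,2)
    T=m['cam_to_world']; d=np.c_[p[:,0],-p[:,1],-np.ones(len(p))]@T[:3,:3].T; o=T[:3,3]
    return (o+d*((z-o[2])/d[:,2])[:,None])[:,:2]
def crosses(n,im,box):
    x0,y0,x1,y1=box; c=im[y0:y1,x0:x1]; g=((c.min(2)>125)).astype(np.uint8)
    k,l,s,ce=cv2.connectedComponentsWithStats(g)
    i=[j for j in range(1,k) if s[j,4]>25]
    return [(ce[j]+[x0,y0],s[j,4]) for j in i]
E
python3 - <<'E'
from h import *
t=cv2.imread('pics/top0.png');s=cv2.imread('pics/scene0.png')
for n,im,b in(('top',t,(165,155,370,215)),('scene',s,(190,160,360,295))):
    for c,a in crosses(n,im,b): print(n,c.round(1),a,pt(n,c,.012).round(4))
r=[cv2.resize(x,None,fx=5,fy=5,interpolation=cv2.INTER_CUBIC) for x in [t[245:305,y-30:y+30] for y in(180,240,308,378)]+[s[y-30:y+30,x-30:x+30] for x,y in((397,212),(342,184),(293,157),(263,122))]]
cv2.imwrite('pics/z.png',cv2.resize(np.vstack([np.hstack(r[:4]),np.hstack(r[4:])]),(800,400),interpolation=cv2.INTER_AREA))
E
```

```text
scene [294.3 164.6] 190 [[ 0.4484 -0.0619]]
scene [342.7 188.5] 207 [[0.43   0.0775]]
scene [223.  182.9] 67 [[ 0.6167 -0.1396]]
scene [251.  206.2] 85 [[ 0.6215 -0.036 ]]
scene [283.3 232.8] 99 [[0.6257 0.0695]]
scene [194.7 241.3] 199 [[ 0.7731 -0.0479]]
scene [319.3 262.4] 121 [[0.63   0.1743]]
```

View pics/z.png

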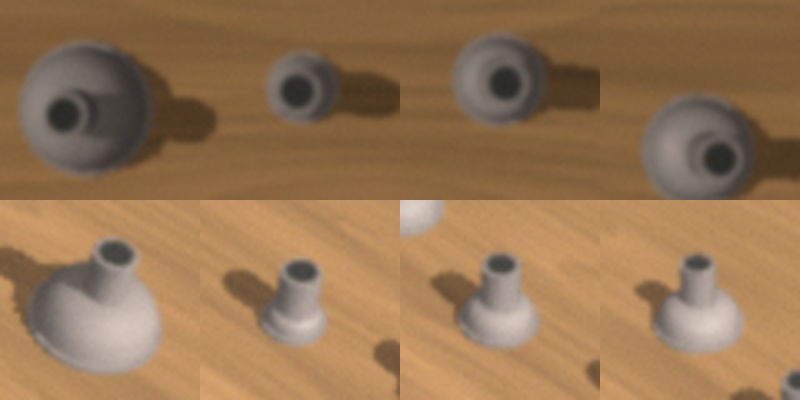

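The crops show the collar mouths as clear dark discs in both views, so I'll use their centroids.

```bash
python3 - <<'E'
from h import *
t=cv2.imread('pics/top0.png');s=cv2.imread('pics/scene0.png')
def cs(im,box,mask):
    x0,y0,x1,y1=box;k,l,st,ce=cv2.connectedComponentsWithStats(mask(im[y0:y1,x0:x1].astype(int)).astype(np.uint8))
    return [(ce[j]+[x0,y0],st[j,4]) for j in range(1,k) if st[j,4]>15]
for c,a in cs(t,(172,160,360,210),lambda m:m.min(2)>85): print('X',c.round(1),a,pt('top',c,.012).round(4))
H=dict(c=.068,a=.062,d=.056,b=.050)
for k,bt,bs in(('c',(155,255,200,300),(385,190,412,212)),('b',(225,255,255,290),(330,168,352,183)),('d',(290,250,325,285),(283,140,303,155)),('a',(360,270,398,308),(253,105,273,118))):
    for n,im,b in(('top',t,bt),('scene',s,bs)):
        for c,a in cs(im,b,lambda m:(m.max(2)<(68 if n=='top' else 95))&(m.max(2)-m.min(2)<25)): print(k,n,c.round(1),a,pt(n,c,H[k]).round(4))
    x0,y0,x1,y1=np.array(bt)+[-8,-8,8,8]
    m=t[y0:y1,x0:x1].astype(int); g=(m.max(2)-m.min(2)<32).astype(np.uint8)
    g=cv2.morphologyEx(g,cv2.MORPH_OPEN,np.ones((3,3)));ct=max(cv2.findContours(g,0,2)[0],key=cv2.contourArea)
    (cx,cy),r=cv2.minEnclosingCircle(ct);print(k,'rim',round(r,1),pt('top',(cx+x0,cy+y0),.0).round(4))
E
```

```text
X [194.9 180.1] 112 [[0.6259 0.173 ]]
X [241.6 182.5] 118 [[0.6223 0.0684]]
X [288.7 185. ] 116 [[ 0.6183 -0.0367]]
X [335.2 188. ] 108 [[ 0.6136 -0.1409]]
c top [188.1 277.6] 225 [[0.4133 0.1715]]
c top [177.4 277.6] 25 [[0.4127 0.194 ]]
c top [168.8 279. ] 65 [[0.4094 0.2119]]
c scene [401.3 197.5] 42 [[0.4125 0.2137]]
c scene [393.3 203.8] 23 [[0.4401 0.2116]]
c rim 20.1 [[0.409  0.2114]]
b top [247.6 269.1] 23 [[0.4326 0.0491]]
b top [238.8 271.9] 63 [[0.4264 0.0675]]
b scene [341.9 174.9] 31 [[0.4293 0.0689]]
b rim 10.6 [[0.4258 0.0665]]
d top [318.1 265.9] 17 [[ 0.4418 -0.0991]]
d top [309.2 269.4] 61 [[ 0.4343 -0.0805]]
d scene [292.9 145.8] 26 [[ 0.4368 -0.0791]]
d rim 14.0 [[ 0.4344 -0.0818]]
a top [383.7 292.1] 63 [[ 0.3885 -0.2376]]
a scene [261.7 110.5] 18 [[ 0.3917 -0.2359]]
a rim 16.8 [[ 0.3875 -0.2387]]
```

Poses agree to about 3 mm between the two views. Averaged: c (.411,.213), a (.390,-.237), d (.4355,-.080), b (.428,.068). Marks 1 to 4: (.628,.1735), (.624,.069), (.620,-.0365), (.615,-.140). I'll line the tool up with its y along world x.

```bash
cat > go.py <<'E'
import sys
from h import *
from scipy.spatial.transform import Rotation as R
o=bot.get_obs(); q=o['tool_rot']; r=R.from_quat([q[1],q[2],q[3],q[0]])
t=R.from_matrix(np.array([[0,1,0],[1,0,0],[0,0,-1]]))
print(o['t'],o['eef_pos'].round(4),o['contact_force'].round(1),o['gripper_width'])
if len(sys.argv)>1: print('off',r.inv().apply(np.array(sys.argv[1:4],float)-o['eef_pos']).round(4))
print('ang',((r.inv()*t).as_rotvec()/(np.pi/4)).round(4))
E
python3 go.py .411 .213 .25
```

```text
0.1 [0.252  0.6258 0.303 ] [-0.1 -0.3  0.6] 1.003045844804403
off [-0.3017 -0.3234  0.0536]
ang [-1.7000e-03  1.4000e-03  1.5127e+00]
```

Request:
drive_tool(
  deltas=[
    {"gripper": 0, "offset": [-0.032, -0.034, 0.006], "angular": [0, 0, 0.19]},
    {"gripper": 0, "offset": [-0.064, -0.068, 0.012], "angular": [0, 0, 0.38]},
    {"gripper": 0, "offset": [-0.096, -0.102, 0.018], "angular": [0, 0, 0.57]},
    {"gripper": 0, "offset": [-0.128, -0.136, 0.024], "angular": [0, 0, 0.76]},
    {"gripper": 0, "offset": [-0.16, -0.17, 0.03], "angular": [0, 0, 0.95]},
  ],
  grip_force=40,
)

```text
t: 0.6
eef_pos: [0.3374, 0.4067, 0.2735]
tool_rot: [-0.0, 0.538, 0.843, -0.0]
contact_force: [1.0, 0.3, 1.0]
gripper_width: 1.003
grasp_force: 0.0
```

```bash
python3 go.py .411 .213 .25
```

```text
0.6 [0.3374 0.4067 0.2735] [1.  0.3 1. ] 1.0034290860142017
off [-0.2066 -0.015   0.0235]
ang [-4.000e-04  2.000e-04  5.547e-01]
```

Request:
drive_tool(
  deltas=[
    {"gripper": 0, "offset": [-0.05, -0.004, 0.005], "angular": [0, 0, 0.18]},
    {"gripper": 0, "offset": [-0.1, -0.008, 0.01], "angular": [0, 0, 0.37]},
    {"gripper": 0, "offset": [-0.15, -0.011, 0.016], "angular": [0, 0, 0.5547]},
    {"gripper": 0, "offset": [-0.2066, -0.015, 0.0235], "angular": [0, 0, 0.5547]},
    {"gripper": 0, "offset": [-0.2066, -0.015, 0.0235], "angular": [0, 0, 0.5547]},
  ],
)

```text
t: 1.1
eef_pos: [0.4128, 0.2094, 0.2497]
tool_rot: [0.001, 0.708, 0.706, -0.001]
contact_force: [-0.5, 0.6, -0.1]
gripper_width: 1.003
grasp_force: 0.0
```

```bash
python3 go.py .411 .213 .25
```

```text
1.1 [0.4128 0.2094 0.2497] [-0.5  0.6 -0.1] 1.0031061537807573
off [ 0.0036 -0.0018 -0.0003]
ang [-0.0013  0.0032 -0.0026]
```

Request:
drive_tool(
  deltas=[
    {"gripper": 0, "offset": [0.0036, -0.0018, 0.02], "angular": [0, 0, -0.0026]},
    {"gripper": 0, "offset": [0.0036, -0.0018, 0.06], "angular": [0, 0, -0.0026]},
    {"gripper": 0, "offset": [0.0036, -0.0018, 0.1], "angular": [0, 0, -0.0026]},
    {"gripper": 0, "offset": [0.0036, -0.0018, 0.1357], "angular": [0, 0, -0.0026]},
    {"gripper": 0, "offset": [0.0036, -0.0018, 0.1357], "angular": [0, 0, -0.0026]},
  ],
)

```text
t: 1.6
eef_pos: [0.4074, 0.2181, 0.1111]
tool_rot: [-0.001, 0.704, 0.71, -0.004]
contact_force: [0.0, -1.5, -0.3]
gripper_width: 1.0
grasp_force: 0.0
```

```bash
python3 go.py .411 .213 .114; python3 -c "
from h import *
t=optics.read_camera('scene')[110:310,300:500];u=optics.read_camera('top')[190:340,100:250]
cv2.imwrite('pics/g1.png',np.hstack([cv2.resize(t,(400,400)),cv2.resize(u,(400,400))]))"
```

```text
1.6 [0.4074 0.2181 0.1111] [ 0.  -1.5 -0.3] 1.0002068305727303
off [-0.0051  0.0035 -0.0029]
ang [-0.0088  0.0066  0.0116]
```

View pics/g1.png

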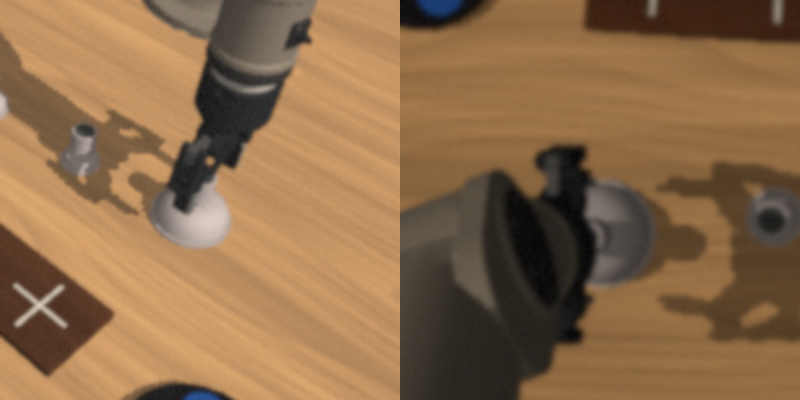

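The fingers straddle c's collar. The pose was probably still settling, so I'll hold and read it again.

Request:
drive_tool(
  deltas=[
    {"gripper": 0, "offset": [0, 0, 0], "angular": [0, 0, 0]},
    {"gripper": 0, "offset": [0, 0, 0], "angular": [0, 0, 0]},
    {"gripper": 0, "offset": [0, 0, 0], "angular": [0, 0, 0]},
  ],
)

```text
t: 2.0
eef_pos: [0.4106, 0.2197, 0.1161]
tool_rot: [0.0, 0.704, 0.71, 0.001]
contact_force: [-0.5, 0.1, -0.7]
gripper_width: 1.001
grasp_force: 0.0
```

```bash
python3 go.py .411 .213 .114
```

```text
2.0 [0.4106 0.2197 0.1161] [-0.5  0.1 -0.7] 1.0009069410101514
off [-0.0067  0.0003  0.0021]
ang [ 0.0026 -0.0025  0.0107]
```

Request:
drive_tool(
  deltas=[
    {"gripper": 0, "offset": [-0.0067, 0.0003, 0.0021], "angular": [0, 0, 0.0107]},
    {"gripper": 0, "offset": [-0.0067, 0.0003, 0.0021], "angular": [0, 0, 0.0107]},
    {"gripper": 0, "offset": [-0.0067, 0.0003, 0.0021], "angular": [0, 0, 0.0107]},
    {"gripper": 0, "offset": [-0.0067, 0.0003, 0.0021], "angular": [0, 0, 0.0107]},
  ],
)

```text
t: 2.4
eef_pos: [0.4104, 0.2124, 0.1126]
tool_rot: [-0.0, 0.707, 0.707, 0.0]
contact_force: [0.8, 0.1, 0.9]
gripper_width: 1.001
grasp_force: 0.0
```

Request:
drive_tool(
  deltas=[
    {"gripper": 220, "offset": [0, 0, 0], "angular": [0, 0, 0]},
    {"gripper": 220, "offset": [0, 0, 0], "angular": [0, 0, 0]},
    {"gripper": 220, "offset": [0, 0, 0], "angular": [0, 0, 0]},
    {"gripper": 220, "offset": [0, 0, 0], "angular": [0, 0, 0]},
    {"gripper": 220, "offset": [0, 0, 0], "angular": [0, 0, 0]},
  ],
)

```text
t: 2.9
eef_pos: [0.4105, 0.2125, 0.1127]
tool_rot: [-0.0, 0.707, 0.707, 0.0]
contact_force: [0.6, 0.2, 2.2]
gripper_width: 0.336
grasp_force: 39.3
```

Request:
drive_tool(
  deltas=[
    {"gripper": 220, "offset": [0, 0, 0], "angular": [0, 0, 0]},
    {"gripper": 220, "offset": [0, 0, 0], "angular": [0, 0, 0]},
    {"gripper": 220, "offset": [0, 0, 0], "angular": [0, 0, 0]},
    {"gripper": 220, "offset": [0, 0, 0], "angular": [0, 0, 0]},
  ],
)

```text
t: 3.3
eef_pos: [0.4105, 0.2125, 0.1127]
tool_rot: [-0.0, 0.707, 0.707, 0.0]
contact_force: [-0.7, -0.8, 4.7]
gripper_width: 0.34
grasp_force: 39.4
```

```bash
python3 go.py .411 .213 .114;python3 -c "
from h import *
cv2.imwrite('pics/g2.png',cv2.resize(optics.read_camera('scene')[150:270,340:460],(480,480)))"
```

```text
3.3 [0.4105 0.2125 0.1127] [-0.7 -0.8  4.7] 0.34027238175180585
off [ 0.0005  0.0005 -0.0013]
ang [ 0.0003 -0.0003 -0.0003]
```

View pics/g2.png

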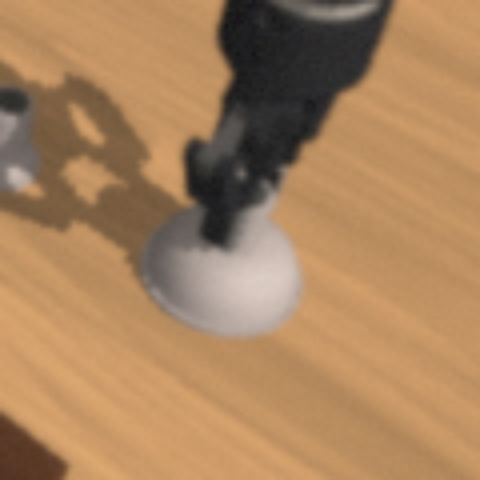

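c is gripped at about 29 mm opening. The 4.7 N upward suggests the tips just brush the dome, so I'll grip 3 mm higher next time. Now I'll lift and carry it to mark_4.

Request:
drive_tool(
  deltas=[
    {"gripper": 220, "offset": [0, 0, -0.02], "angular": [0, 0, 0]},
    {"gripper": 220, "offset": [0, 0, -0.06], "angular": [0, 0, 0]},
    {"gripper": 220, "offset": [0, 0, -0.1], "angular": [0, 0, 0]},
    {"gripper": 220, "offset": [0, 0, -0.137], "angular": [0, 0, 0]},
    {"gripper": 220, "offset": [0, 0, -0.137], "angular": [0, 0, 0]},
  ],
)

```text
t: 3.85
eef_pos: [0.4123, 0.2135, 0.2535]
tool_rot: [0.0, 0.707, 0.707, 0.004]
contact_force: [0.7, 0.3, -1.3]
gripper_width: 0.334
grasp_force: 39.9
```

Request:
drive_tool(
  deltas=[
    {"gripper": 220, "offset": [-0.02, 0.012, 0], "angular": [0, 0, 0]},
    {"gripper": 220, "offset": [-0.055, 0.032, 0], "angular": [0, 0, 0]},
    {"gripper": 220, "offset": [-0.095, 0.055, 0], "angular": [0, 0, 0]},
    {"gripper": 220, "offset": [-0.135, 0.078, 0], "angular": [0, 0, 0]},
    {"gripper": 220, "offset": [-0.175, 0.101, 0], "angular": [0, 0, 0]},
  ],
)

```text
t: 4.35
eef_pos: [0.5112, 0.0359, 0.2483]
tool_rot: [-0.001, 0.707, 0.707, -0.001]
contact_force: [1.3, 1.3, -1.1]
gripper_width: 0.336
grasp_force: 39.8
```

Request:
drive_tool(
  deltas=[
    {"gripper": 220, "offset": [-0.04, 0.023, 0], "angular": [0, 0, 0]},
    {"gripper": 220, "offset": [-0.08, 0.046, 0], "angular": [0, 0, 0]},
    {"gripper": 220, "offset": [-0.12, 0.069, 0], "angular": [0, 0, 0]},
    {"gripper": 220, "offset": [-0.155, 0.09, 0], "angular": [0, 0, 0]},
    {"gripper": 220, "offset": [-0.1775, 0.1035, 0], "angular": [0, 0, 0]},
  ],
)

```text
t: 4.85
eef_pos: [0.6149, -0.1435, 0.2478]
tool_rot: [-0.0, 0.708, 0.706, -0.001]
contact_force: [0.4, 0.1, -0.8]
gripper_width: 0.336
grasp_force: 39.9
```

Request:
drive_tool(
  deltas=[
    {"gripper": 220, "offset": [0, 0, 0], "angular": [0, 0, 0]},
    {"gripper": 220, "offset": [0, 0, 0], "angular": [0, 0, 0]},
    {"gripper": 220, "offset": [0, 0, 0], "angular": [0, 0, 0]},
    {"gripper": 220, "offset": [0, 0, 0], "angular": [0, 0, 0]},
    {"gripper": 220, "offset": [0, 0, 0], "angular": [0, 0, 0]},
  ],
)

```text
t: 5.35
eef_pos: [0.6146, -0.1389, 0.2495]
tool_rot: [-0.0, 0.707, 0.708, 0.0]
contact_force: [-0.2, 0.2, -1.9]
gripper_width: 0.342
grasp_force: 39.9
```

```bash
python3 go.py .615 -.140 .126;python3 -c "
from h import *
t=optics.read_camera('scene')[60:260,130:330];u=optics.read_camera('top')[100:300,260:460]
cv2.imwrite('pics/g3.png',np.hstack([cv2.resize(t,(400,400)),cv2.resize(u,(400,400))]))"
```

```text
5.35 [ 0.6146 -0.1389  0.2495] [-0.2  0.2 -1.9] 0.34193009164574856
off [-0.0012  0.0004  0.1235]
ang [-0.0003 -0.0008  0.0019]
```

View pics/g3.png

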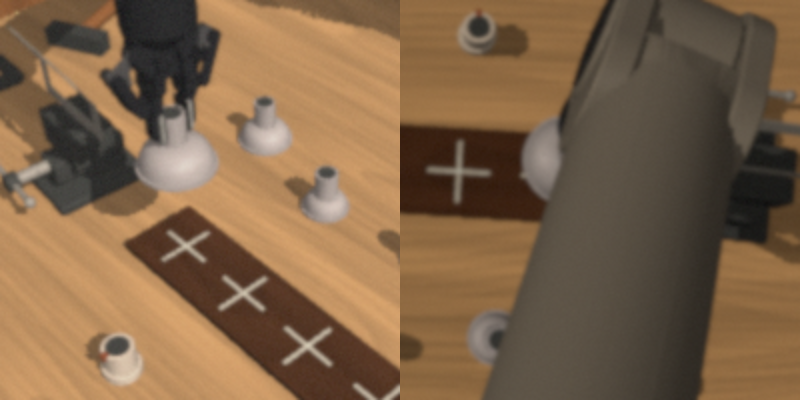

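c hangs upright over mark_4 and the gel frame is clear. Now I'll lower it.

Request:
drive_tool(
  deltas=[
    {"gripper": 220, "offset": [-0.0012, 0.0004, 0.03], "angular": [0, 0, 0]},
    {"gripper": 220, "offset": [-0.0012, 0.0004, 0.065], "angular": [0, 0, 0]},
    {"gripper": 220, "offset": [-0.0012, 0.0004, 0.095], "angular": [0, 0, 0]},
    {"gripper": 220, "offset": [-0.0012, 0.0004, 0.11], "angular": [0, 0, 0]},
    {"gripper": 220, "offset": [-0.0012, 0.0004, 0.117], "angular": [0, 0, 0]},
  ],
)

```text
t: 5.95
eef_pos: [0.6147, -0.141, 0.1314]
tool_rot: [-0.001, 0.707, 0.707, -0.001]
contact_force: [0.9, 0.8, -2.3]
gripper_width: 0.335
grasp_force: 39.9
```

Request:
drive_tool(
  deltas=[
    {"gripper": 220, "offset": [0, 0, 0], "angular": [0, 0, 0]},
    {"gripper": 220, "offset": [0, 0, 0], "angular": [0, 0, 0]},
    {"gripper": 220, "offset": [0, 0, 0], "angular": [0, 0, 0]},
    {"gripper": 220, "offset": [0, 0, 0], "angular": [0, 0, 0]},
  ],
)

```text
t: 6.35
eef_pos: [0.6158, -0.1414, 0.1338]
tool_rot: [0.001, 0.707, 0.707, 0.001]
contact_force: [0.3, -0.3, -0.6]
gripper_width: 0.339
grasp_force: 39.9
```

```bash
python3 go.py .615 -.140 .1255
```

```text
6.35 [ 0.6158 -0.1414  0.1338] [ 0.3 -0.3 -0.6] 0.3392558718511956
off [ 0.0014 -0.0008  0.0083]
ang [ 0.0025  0.0001 -0.0002]
```

Request:
drive_tool(
  deltas=[
    {"gripper": 220, "offset": [0.001, -0.0005, 0.004], "angular": [0, 0, 0]},
    {"gripper": 220, "offset": [0.001, -0.0005, 0.008], "angular": [0, 0, 0]},
    {"gripper": 220, "offset": [0.001, -0.0005, 0.008], "angular": [0, 0, 0]},
    {"gripper": 220, "offset": [0.001, -0.0005, 0.008], "angular": [0, 0, 0]},
    {"gripper": 220, "offset": [0.001, -0.0005, 0.008], "angular": [0, 0, 0]},
  ],
)

```text
t: 6.85
eef_pos: [0.6149, -0.1401, 0.1248]
tool_rot: [-0.0, 0.707, 0.707, 0.0]
contact_force: [-1.2, 2.3, 4.0]
gripper_width: 0.338
grasp_force: 40.3
```

Request:
drive_tool(
  deltas=[
    {"gripper": 130, "offset": [0, 0, 0], "angular": [0, 0, 0]},
    {"gripper": 100, "offset": [0, 0, 0], "angular": [0, 0, 0]},
    {"gripper": 50, "offset": [0, 0, 0], "angular": [0, 0, 0]},
    {"gripper": 0, "offset": [0, 0, -0.01], "angular": [0, 0, 0]},
    {"gripper": 0, "offset": [0, 0, -0.03], "angular": [0, 0, 0]},
  ],
)

```text
t: 7.35
eef_pos: [0.6138, -0.1402, 0.154]
tool_rot: [-0.001, 0.707, 0.707, -0.001]
contact_force: [0.2, 0.0, 0.0]
gripper_width: 1.001
grasp_force: 0.0
```

Request:
drive_tool(
  deltas=[
    {"gripper": 0, "offset": [0, 0, -0.04], "angular": [0, 0, 0]},
    {"gripper": 0, "offset": [0, 0, -0.08], "angular": [0, 0, 0]},
    {"gripper": 0, "offset": [0, -0.03, -0.1], "angular": [0, 0, 0]},
    {"gripper": 0, "offset": [-0.01, -0.07, -0.1], "angular": [0, 0, 0]},
    {"gripper": 0, "offset": [-0.03, -0.11, -0.1], "angular": [0, 0, 0]},
  ],
)

```text
t: 7.85
eef_pos: [0.5043, -0.1694, 0.2558]
tool_rot: [0.001, 0.706, 0.708, 0.001]
contact_force: [-0.3, -1.6, 0.0]
gripper_width: 1.002
grasp_force: 0.0
```

```bash
python3 go.py .39 -.237 .25
```

```text
7.85 [ 0.5043 -0.1694  0.2558] [-0.3 -1.6  0. ] 1.0024479703591944
off [-0.0673 -0.1145  0.0055]
ang [ 0.003  -0.0006  0.0036]
```

Request:
drive_tool(
  deltas=[
    {"gripper": 0, "offset": [-0.02, -0.036, 0.002], "angular": [0, 0, 0]},
    {"gripper": 0, "offset": [-0.04, -0.07, 0.004], "angular": [0, 0, 0]},
    {"gripper": 0, "offset": [-0.057, -0.1, 0.0055], "angular": [0, 0, 0]},
    {"gripper": 0, "offset": [-0.0673, -0.1145, 0.0055], "angular": [0, 0, 0]},
    {"gripper": 0, "offset": [-0.0673, -0.1145, 0.0055], "angular": [0, 0, 0]},
  ],
)

```text
t: 8.35
eef_pos: [0.3886, -0.239, 0.2496]
tool_rot: [0.0, 0.709, 0.706, 0.0]
contact_force: [0.9, 0.1, -0.6]
gripper_width: 1.001
grasp_force: 0.0
```

Request:
drive_tool(
  deltas=[
    {"gripper": 0, "offset": [0, 0, 0], "angular": [0, 0, 0]},
    {"gripper": 0, "offset": [0, 0, 0], "angular": [0, 0, 0]},
    {"gripper": 0, "offset": [0, 0, 0], "angular": [0, 0, 0]},
  ],
)

```text
t: 8.65
eef_pos: [0.3914, -0.2369, 0.2491]
tool_rot: [0.0, 0.706, 0.708, -0.0]
contact_force: [-0.8, 0.2, 0.1]
gripper_width: 1.002
grasp_force: 0.0
```

```bash
python3 go.py .39 -.237 .111;python3 -c "
from h import *
s=optics.read_camera('scene');u=optics.read_camera('top');cv2.imwrite('pics/s1.png',s);cv2.imwrite('pics/t1.png',u)
cv2.imwrite('pics/g4.png',np.hstack([cv2.resize(s[90:240,150:300],(400,400)),cv2.resize(u[130:280,260:410],(400,400))]))"
```

```text
8.65 [ 0.3914 -0.2369  0.2491] [-0.8  0.2  0.1] 1.0016734047183455
off [-0.     -0.0015  0.1381]
ang [0.0002 0.0004 0.0025]
```

View pics/g4.png

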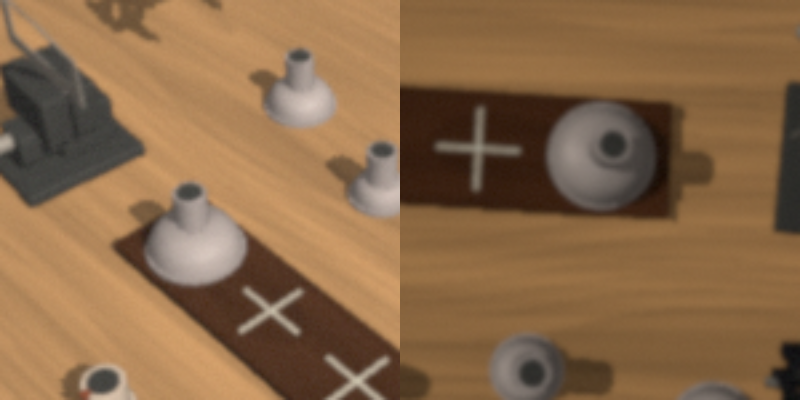

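c stands on mark_4, in the top view at about (335,187). Its exact offset gets measured while I go down on a.

```bash
cat >> h.py <<'E'
def hole(n,im,xy,H):
    # dark collar mouth nearest the expected world xy
    m=optics.camera_model(n); T=np.linalg.inv(m['cam_to_world']); p=T@np.r_[xy,H,1]
    u=cv2.projectPoints(np.array([[p[0],-p[1],-p[2]]]),np.zeros(3),np.zeros(3),np.array([[m['fx'],0,m['cx']],[0,m['fy'],m['cy']],[0,0,1]]),m['dist'])[0].ravel()
    x,y=np.round(u).astype(int); w=9; c=im[y-w:y+w+1,x-w:x+w+1].astype(int)
    g=((c.max(2)<(68 if n=='top' else 95))&(c.max(2)-c.min(2)<25)).astype(np.uint8)
    k,l,s,ce=cv2.connectedComponentsWithStats(g)
    j=min([j for j in range(1,k) if s[j,4]>10],key=lambda j:np.hypot(*(ce[j]-w)))
    return pt(n,ce[j]+[x-w,y-w],H)[0].round(4),s[j,4]
E
python3 - <<'E'
from h import *
for n,f in(('top','pics/t1.png'),('scene','pics/s1.png')): print(n,hole(n,cv2.imread(f),(.615,-.14),.08))
E
```

```text
top (array([ 0.6132, -0.1402]), np.int32(60))
scene (array([ 0.617 , -0.1386]), np.int32(32))
```

Request:
drive_tool(
  deltas=[
    {"gripper": 0, "offset": [0, 0, 0.03], "angular": [0, 0, 0]},
    {"gripper": 0, "offset": [0, 0, 0.07], "angular": [0, 0, 0]},
    {"gripper": 0, "offset": [0, 0, 0.105], "angular": [0, 0, 0]},
    {"gripper": 0, "offset": [0, 0, 0.13], "angular": [0, 0, 0]},
    {"gripper": 0, "offset": [0, -0.0005, 0.138], "angular": [0, 0, 0]},
  ],
)

```text
t: 9.25
eef_pos: [0.3888, -0.2368, 0.1088]
tool_rot: [-0.002, 0.707, 0.707, -0.001]
contact_force: [-0.2, -0.7, 0.3]
gripper_width: 0.998
grasp_force: 0.0
```

Request:
drive_tool(
  deltas=[
    {"gripper": 0, "offset": [0, 0, 0], "angular": [0, 0, 0]},
    {"gripper": 0, "offset": [0, 0, 0], "angular": [0, 0, 0]},
    {"gripper": 0, "offset": [0, 0, 0], "angular": [0, 0, 0]},
    {"gripper": 0, "offset": [0, 0, 0], "angular": [0, 0, 0]},
  ],
)

```text
t: 9.65
eef_pos: [0.3904, -0.2377, 0.1121]
tool_rot: [0.001, 0.707, 0.707, 0.001]
contact_force: [0.5, 0.3, 0.3]
gripper_width: 0.999
grasp_force: 0.0
```

```bash
python3 go.py .39 -.237 .111
```

```text
9.65 [ 0.3904 -0.2377  0.1121] [0.5 0.3 0.3] 0.9987452864787023
off [ 0.0007 -0.0004  0.0011]
ang [0.0028 0.0007 0.0001]
```

c measures (.6151,-.1394), within 1 mm of mark_4. Now I'll grip a and carry it to mark_3.

Request:
drive_tool(
  deltas=[
    {"gripper": 220, "offset": [0.0004, -0.0003, 0], "angular": [0, 0, 0]},
    {"gripper": 220, "offset": [0.0004, -0.0003, 0], "angular": [0, 0, 0]},
    {"gripper": 220, "offset": [0.0004, -0.0003, 0], "angular": [0, 0, 0]},
    {"gripper": 220, "offset": [0.0004, -0.0003, 0], "angular": [0, 0, 0]},
    {"gripper": 220, "offset": [0.0004, -0.0003, 0], "angular": [0, 0, 0]},
  ],
)

```text
t: 10.15
eef_pos: [0.3895, -0.2372, 0.1113]
tool_rot: [0.0, 0.707, 0.707, 0.0]
contact_force: [-0.4, 1.2, 5.2]
gripper_width: 0.336
grasp_force: 39.1
```

Request:
drive_tool(
  deltas=[
    {"gripper": 220, "offset": [0, 0, 0], "angular": [0, 0, 0]},
    {"gripper": 220, "offset": [0, 0, 0], "angular": [0, 0, 0]},
    {"gripper": 220, "offset": [0, 0, 0], "angular": [0, 0, 0]},
  ],
)

```text
t: 10.45
eef_pos: [0.3895, -0.2372, 0.1113]
tool_rot: [-0.0, 0.707, 0.707, 0.0]
contact_force: [-1.1, -0.1, 4.9]
gripper_width: 0.337
grasp_force: 39.2
```

Request:
drive_tool(
  deltas=[
    {"gripper": 220, "offset": [0, 0, -0.02], "angular": [0, 0, 0]},
    {"gripper": 220, "offset": [0, 0, -0.06], "angular": [0, 0, 0]},
    {"gripper": 220, "offset": [0, 0, -0.1], "angular": [0, 0, 0]},
    {"gripper": 220, "offset": [0.01, 0.011, -0.13], "angular": [0, 0, 0]},
    {"gripper": 220, "offset": [0.03, 0.034, -0.138], "angular": [0, 0, 0]},
  ],
)

```text
t: 10.95
eef_pos: [0.4233, -0.209, 0.252]
tool_rot: [0.002, 0.709, 0.705, 0.001]
contact_force: [1.1, -0.1, -1.5]
gripper_width: 0.336
grasp_force: 40.1
```

Request:
drive_tool(
  deltas=[
    {"gripper": 220, "offset": [0.03, 0.034, 0], "angular": [0, 0, 0]},
    {"gripper": 220, "offset": [0.06, 0.068, 0], "angular": [0, 0, 0]},
    {"gripper": 220, "offset": [0.09, 0.103, 0], "angular": [0, 0, 0]},
    {"gripper": 220, "offset": [0.12, 0.137, 0], "angular": [0, 0, 0]},
    {"gripper": 220, "offset": [0.147, 0.168, 0], "angular": [0, 0, 0]},
  ],
)

```text
t: 11.45
eef_pos: [0.5926, -0.0581, 0.2485]
tool_rot: [-0.0, 0.707, 0.707, -0.0]
contact_force: [0.2, 0.1, -0.8]
gripper_width: 0.334
grasp_force: 40.1
```

Request:
drive_tool(
  deltas=[
    {"gripper": 220, "offset": [0.0238, 0.028, 0.02], "angular": [0, 0, 0]},
    {"gripper": 220, "offset": [0.0238, 0.028, 0.055], "angular": [0, 0, 0]},
    {"gripper": 220, "offset": [0.0238, 0.028, 0.09], "angular": [0, 0, 0]},
    {"gripper": 220, "offset": [0.0238, 0.028, 0.11], "angular": [0, 0, 0]},
    {"gripper": 220, "offset": [0.0238, 0.028, 0.117], "angular": [0, 0, 0]},
  ],
)

```text
t: 11.95
eef_pos: [0.6176, -0.0362, 0.1291]
tool_rot: [-0.002, 0.707, 0.707, -0.002]
contact_force: [-0.5, -0.3, -0.8]
gripper_width: 0.336
grasp_force: 40.1
```

Request:
drive_tool(
  deltas=[
    {"gripper": 220, "offset": [0, 0, 0], "angular": [0, 0, 0]},
    {"gripper": 220, "offset": [0, 0, 0], "angular": [0, 0, 0]},
    {"gripper": 220, "offset": [0, 0, 0], "angular": [0, 0, 0]},
    {"gripper": 220, "offset": [0, 0, 0], "angular": [0, 0, 0]},
  ],
)

```text
t: 12.35
eef_pos: [0.6201, -0.0364, 0.1333]
tool_rot: [0.001, 0.707, 0.707, 0.001]
contact_force: [-0.5, 0.3, -1.0]
gripper_width: 0.333
grasp_force: 40.1
```

```bash
python3 go.py .620 -.0365 .1245
```

```text
12.35 [ 0.6201 -0.0364  0.1333] [-0.5  0.3 -1. ] 0.33275773505772327
off [-0.0001 -0.0001  0.0088]
ang [ 0.0026 -0.0004 -0.0003]
```

Request:
drive_tool(
  deltas=[
    {"gripper": 220, "offset": [0, 0, 0.004], "angular": [0, 0, 0]},
    {"gripper": 220, "offset": [0, 0, 0.009], "angular": [0, 0, 0]},
    {"gripper": 220, "offset": [0, 0, 0.009], "angular": [0, 0, 0]},
    {"gripper": 220, "offset": [0, 0, 0.009], "angular": [0, 0, 0]},
    {"gripper": 220, "offset": [0, 0, 0.009], "angular": [0, 0, 0]},
  ],
)

```text
t: 12.85
eef_pos: [0.6202, -0.0364, 0.1234]
tool_rot: [0.001, 0.707, 0.707, 0.001]
contact_force: [2.2, -0.9, 1.9]
gripper_width: 0.337
grasp_force: 40.8
```

Request:
drive_tool(
  deltas=[
    {"gripper": 130, "offset": [0, 0, 0], "angular": [0, 0, 0]},
    {"gripper": 100, "offset": [0, 0, 0], "angular": [0, 0, 0]},
    {"gripper": 50, "offset": [0, 0, 0], "angular": [0, 0, 0]},
    {"gripper": 0, "offset": [0, 0, -0.01], "angular": [0, 0, 0]},
    {"gripper": 0, "offset": [0, 0, -0.03], "angular": [0, 0, 0]},
  ],
)

```text
t: 13.35
eef_pos: [0.6183, -0.0364, 0.1525]
tool_rot: [-0.001, 0.707, 0.707, -0.001]
contact_force: [-0.1, -0.4, -0.3]
gripper_width: 1.001
grasp_force: 0.0
```

Request:
drive_tool(
  deltas=[
    {"gripper": 0, "offset": [0, 0, -0.04], "angular": [0, 0, 0]},
    {"gripper": 0, "offset": [0, 0, -0.08], "angular": [0, 0, 0]},
    {"gripper": 0, "offset": [-0.005, -0.025, -0.095], "angular": [0, 0, 0]},
    {"gripper": 0, "offset": [-0.015, -0.065, -0.095], "angular": [0, 0, 0]},
    {"gripper": 0, "offset": [-0.025, -0.11, -0.095], "angular": [0, 0, 0]},
  ],
)

```text
t: 13.85
eef_pos: [0.5091, -0.0617, 0.2493]
tool_rot: [0.001, 0.707, 0.707, 0.001]
contact_force: [-1.1, -0.4, 0.1]
gripper_width: 1.001
grasp_force: 0.0
```

Request:
drive_tool(
  deltas=[
    {"gripper": 0, "offset": [-0.008, -0.04, 0], "angular": [0, 0, 0]},
    {"gripper": 0, "offset": [-0.0186, -0.0745, 0], "angular": [0, 0, 0]},
    {"gripper": 0, "offset": [-0.0186, -0.0745, 0], "angular": [0, 0, 0]},
    {"gripper": 0, "offset": [-0.0186, -0.0745, 0], "angular": [0, 0, 0]},
    {"gripper": 0, "offset": [-0.0186, -0.0745, 0], "angular": [0, 0, 0]},
  ],
)

```text
t: 14.35
eef_pos: [0.4362, -0.0797, 0.2487]
tool_rot: [0.001, 0.707, 0.707, 0.001]
contact_force: [0.9, -0.1, 0.1]
gripper_width: 0.999
grasp_force: 0.0
```

```bash
python3 go.py .4355 -.080 .104
```

```text
14.35 [ 0.4362 -0.0797  0.2487] [ 0.9 -0.1  0.1] 0.9986546958418753
off [-0.0003 -0.001   0.1447]
ang [ 0.0024 -0.      0.0005]
```

Request:
drive_tool(
  deltas=[
    {"gripper": 0, "offset": [0, -0.0005, 0.03], "angular": [0, 0, 0]},
    {"gripper": 0, "offset": [0, -0.0005, 0.07], "angular": [0, 0, 0]},
    {"gripper": 0, "offset": [0, -0.0005, 0.11], "angular": [0, 0, 0]},
    {"gripper": 0, "offset": [0, -0.0005, 0.135], "angular": [0, 0, 0]},
    {"gripper": 0, "offset": [0, -0.0005, 0.144], "angular": [0, 0, 0]},
  ],
)

```text
t: 14.85
eef_pos: [0.4343, -0.0797, 0.1016]
tool_rot: [-0.001, 0.707, 0.707, -0.002]
contact_force: [0.5, 0.3, 0.4]
gripper_width: 0.998
grasp_force: 0.0
```

Request:
drive_tool(
  deltas=[
    {"gripper": 0, "offset": [0, 0, 0], "angular": [0, 0, 0]},
    {"gripper": 0, "offset": [0, 0, 0], "angular": [0, 0, 0]},
    {"gripper": 0, "offset": [0, 0, 0], "angular": [0, 0, 0]},
    {"gripper": 0, "offset": [0, 0, 0], "angular": [0, 0, 0]},
  ],
)

```text
t: 15.25
eef_pos: [0.4353, -0.0799, 0.1052]
tool_rot: [0.001, 0.707, 0.707, 0.001]
contact_force: [0.5, 0.5, 1.0]
gripper_width: 1.001
grasp_force: 0.0
```

```bash
python3 go.py .4355 -.080 .104
```

```text
15.25 [ 0.4353 -0.0799  0.1052] [0.5 0.5 1. ] 1.0006473631389396
off [-0.0001  0.0002  0.0012]
ang [ 0.0031 -0.0004  0.0001]
```

Request:
drive_tool(
  deltas=[
    {"gripper": 220, "offset": [0, 0, 0], "angular": [0, 0, 0]},
    {"gripper": 220, "offset": [0, 0, 0], "angular": [0, 0, 0]},
    {"gripper": 220, "offset": [0, 0, 0], "angular": [0, 0, 0]},
    {"gripper": 220, "offset": [0, 0, 0], "angular": [0, 0, 0]},
    {"gripper": 220, "offset": [0, 0, 0], "angular": [0, 0, 0]},
  ],
)

```text
t: 15.75
eef_pos: [0.4345, -0.08, 0.1044]
tool_rot: [-0.0, 0.707, 0.707, 0.0]
contact_force: [-1.6, 0.6, 5.4]
gripper_width: 0.334
grasp_force: 39.0
```

Request:
drive_tool(
  deltas=[
    {"gripper": 220, "offset": [0, 0, 0], "angular": [0, 0, 0]},
    {"gripper": 220, "offset": [0, 0, 0], "angular": [0, 0, 0]},
    {"gripper": 220, "offset": [0, 0, 0], "angular": [0, 0, 0]},
  ],
)

```text
t: 16.05
eef_pos: [0.4345, -0.08, 0.1044]
tool_rot: [-0.0, 0.707, 0.707, 0.0]
contact_force: [-1.3, 0.3, 6.4]
gripper_width: 0.337
grasp_force: 39.0
```

Request:
drive_tool(
  deltas=[
    {"gripper": 220, "offset": [0, 0, -0.02], "angular": [0, 0, 0]},
    {"gripper": 220, "offset": [0, 0, -0.06], "angular": [0, 0, 0]},
    {"gripper": 220, "offset": [0, 0, -0.1], "angular": [0, 0, 0]},
    {"gripper": 220, "offset": [0.01, 0.012, -0.135], "angular": [0, 0, 0]},
    {"gripper": 220, "offset": [0.03, 0.036, -0.144], "angular": [0, 0, 0]},
  ],
)

```text
t: 16.55
eef_pos: [0.4708, -0.0515, 0.2515]
tool_rot: [0.001, 0.709, 0.706, 0.002]
contact_force: [0.9, -0.2, -0.8]
gripper_width: 0.333
grasp_force: 39.7
```

Request:
drive_tool(
  deltas=[
    {"gripper": 220, "offset": [0.02, 0.027, 0], "angular": [0, 0, 0]},
    {"gripper": 220, "offset": [0.04, 0.052, 0], "angular": [0, 0, 0]},
    {"gripper": 220, "offset": [0.06, 0.077, 0], "angular": [0, 0, 0]},
    {"gripper": 220, "offset": [0.08, 0.103, 0], "angular": [0, 0, 0]},
    {"gripper": 220, "offset": [0.099, 0.127, 0], "angular": [0, 0, 0]},
  ],
)

```text
t: 17.05
eef_pos: [0.5982, 0.0501, 0.2477]
tool_rot: [-0.0, 0.707, 0.707, -0.0]
contact_force: [0.7, -0.1, -1.1]
gripper_width: 0.339
grasp_force: 39.7
```

Request:
drive_tool(
  deltas=[
    {"gripper": 220, "offset": [0.02, 0.0255, 0.02], "angular": [0, 0, 0]},
    {"gripper": 220, "offset": [0.02, 0.0255, 0.055], "angular": [0, 0, 0]},
    {"gripper": 220, "offset": [0.02, 0.0255, 0.09], "angular": [0, 0, 0]},
    {"gripper": 220, "offset": [0.02, 0.0255, 0.115], "angular": [0, 0, 0]},
    {"gripper": 220, "offset": [0.02, 0.0255, 0.122], "angular": [0, 0, 0]},
  ],
)

```text
t: 17.55
eef_pos: [0.6208, 0.0689, 0.1228]
tool_rot: [-0.002, 0.707, 0.707, -0.003]
contact_force: [-0.1, -0.6, -0.3]
gripper_width: 0.337
grasp_force: 39.8
```

Request:
drive_tool(
  deltas=[
    {"gripper": 220, "offset": [0, 0, 0], "angular": [0, 0, 0]},
    {"gripper": 220, "offset": [0, 0, 0], "angular": [0, 0, 0]},
    {"gripper": 220, "offset": [0, 0, 0], "angular": [0, 0, 0]},
    {"gripper": 220, "offset": [0, 0, 0], "angular": [0, 0, 0]},
  ],
)

```text
t: 17.95
eef_pos: [0.6237, 0.0691, 0.1275]
tool_rot: [0.001, 0.707, 0.707, 0.001]
contact_force: [-0.6, -0.1, -1.1]
gripper_width: 0.338
grasp_force: 39.8
```

```bash
python3 go.py .624 .069 .117
```

```text
17.95 [0.6237 0.0691 0.1275] [-0.6 -0.1 -1.1] 0.3376174324887747
off [-0.0001  0.0003  0.0105]
ang [ 0.0028 -0.0009 -0.0002]
```

Request:
drive_tool(
  deltas=[
    {"gripper": 220, "offset": [0, 0, 0.005], "angular": [0, 0, 0]},
    {"gripper": 220, "offset": [0, 0, 0.0105], "angular": [0, 0, 0]},
    {"gripper": 220, "offset": [0, 0, 0.0105], "angular": [0, 0, 0]},
    {"gripper": 220, "offset": [0, 0, 0.0105], "angular": [0, 0, 0]},
    {"gripper": 220, "offset": [0, 0, 0.0105], "angular": [0, 0, 0]},
  ],
)

```text
t: 18.45
eef_pos: [0.6234, 0.0691, 0.1158]
tool_rot: [0.0, 0.707, 0.707, 0.0]
contact_force: [0.8, 1.2, 3.8]
gripper_width: 0.339
grasp_force: 41.0
```

Request:
drive_tool(
  deltas=[
    {"gripper": 130, "offset": [0, 0, 0], "angular": [0, 0, 0]},
    {"gripper": 100, "offset": [0, 0, 0], "angular": [0, 0, 0]},
    {"gripper": 50, "offset": [0, 0, 0], "angular": [0, 0, 0]},
    {"gripper": 0, "offset": [0, 0, -0.01], "angular": [0, 0, 0]},
    {"gripper": 0, "offset": [0, 0, -0.03], "angular": [0, 0, 0]},
  ],
)

```text
t: 18.95
eef_pos: [0.6219, 0.0689, 0.145]
tool_rot: [-0.001, 0.707, 0.707, -0.001]
contact_force: [-0.2, 1.0, -0.1]
gripper_width: 1.003
grasp_force: 0.0
```

Request:
drive_tool(
  deltas=[
    {"gripper": 0, "offset": [0, 0, -0.04], "angular": [0, 0, 0]},
    {"gripper": 0, "offset": [0, 0, -0.08], "angular": [0, 0, 0]},
    {"gripper": 0, "offset": [0, -0.025, -0.1], "angular": [0, 0, 0]},
    {"gripper": 0, "offset": [0, -0.065, -0.1], "angular": [0, 0, 0]},
    {"gripper": 0, "offset": [0, -0.11, -0.1], "angular": [0, 0, 0]},
  ],
)

```text
t: 19.45
eef_pos: [0.5127, 0.0688, 0.2469]
tool_rot: [0.001, 0.707, 0.707, 0.001]
contact_force: [-0.7, 0.2, 0.9]
gripper_width: 1.0
grasp_force: 0.0
```

Request:
drive_tool(
  deltas=[
    {"gripper": 0, "offset": [0, -0.045, 0], "angular": [0, 0, 0]},
    {"gripper": 0, "offset": [-0.001, -0.086, 0], "angular": [0, 0, 0]},
    {"gripper": 0, "offset": [-0.001, -0.086, 0], "angular": [0, 0, 0]},
    {"gripper": 0, "offset": [-0.001, -0.086, 0], "angular": [0, 0, 0]},
    {"gripper": 0, "offset": [-0.001, -0.086, 0], "angular": [0, 0, 0]},
  ],
)

```text
t: 19.95
eef_pos: [0.4283, 0.0682, 0.2464]
tool_rot: [0.001, 0.707, 0.707, 0.001]
contact_force: [0.2, -0.2, -0.5]
gripper_width: 0.999
grasp_force: 0.0
```

```bash
python3 go.py .428 .068 .098
```

```text
19.95 [0.4283 0.0682 0.2464] [ 0.2 -0.2 -0.5] 0.99942652507705
off [-0.0003 -0.0006  0.1484]
ang [ 0.0027 -0.0008 -0.0004]
```

Request:
drive_tool(
  deltas=[
    {"gripper": 0, "offset": [0, 0, 0.03], "angular": [0, 0, 0]},
    {"gripper": 0, "offset": [0, 0, 0.07], "angular": [0, 0, 0]},
    {"gripper": 0, "offset": [0, 0, 0.11], "angular": [0, 0, 0]},
    {"gripper": 0, "offset": [0, 0, 0.138], "angular": [0, 0, 0]},
    {"gripper": 0, "offset": [0, 0, 0.148], "angular": [0, 0, 0]},
  ],
)

```text
t: 20.45
eef_pos: [0.427, 0.0674, 0.0951]
tool_rot: [-0.0, 0.707, 0.707, -0.002]
contact_force: [0.1, -0.1, 0.9]
gripper_width: 0.999
grasp_force: 0.0
```

Request:
drive_tool(
  deltas=[
    {"gripper": 0, "offset": [0, 0, 0], "angular": [0, 0, 0]},
    {"gripper": 0, "offset": [0, 0, 0], "angular": [0, 0, 0]},
    {"gripper": 0, "offset": [0, 0, 0], "angular": [0, 0, 0]},
    {"gripper": 0, "offset": [0, 0, 0], "angular": [0, 0, 0]},
  ],
)

```text
t: 20.85
eef_pos: [0.4278, 0.0684, 0.0987]
tool_rot: [0.0, 0.707, 0.707, 0.001]
contact_force: [-1.0, 0.6, -0.1]
gripper_width: 1.007
grasp_force: 0.0
```

```bash
python3 go.py .428 .068 .098
```

```text
20.85 [0.4278 0.0684 0.0987] [-1.   0.6 -0.1] 1.0066136009668925
off [-0.0004  0.0002  0.0007]
ang [ 0.003  -0.0014  0.0001]
```

Request:
drive_tool(
  deltas=[
    {"gripper": 220, "offset": [0, 0, 0], "angular": [0, 0, 0]},
    {"gripper": 220, "offset": [0, 0, 0], "angular": [0, 0, 0]},
    {"gripper": 220, "offset": [0, 0, 0], "angular": [0, 0, 0]},
    {"gripper": 220, "offset": [0, 0, 0], "angular": [0, 0, 0]},
    {"gripper": 220, "offset": [0, 0, 0], "angular": [0, 0, 0]},
  ],
)

```text
t: 21.35
eef_pos: [0.4269, 0.0681, 0.0979]
tool_rot: [-0.0, 0.707, 0.707, 0.0]
contact_force: [-0.7, 0.1, 5.2]
gripper_width: 0.334
grasp_force: 39.0
```

Request:
drive_tool(
  deltas=[
    {"gripper": 220, "offset": [0, 0, 0], "angular": [0, 0, 0]},
    {"gripper": 220, "offset": [0, 0, 0], "angular": [0, 0, 0]},
    {"gripper": 220, "offset": [0, 0, 0], "angular": [0, 0, 0]},
  ],
)

```text
t: 21.65
eef_pos: [0.4269, 0.0681, 0.0979]
tool_rot: [-0.0, 0.707, 0.707, 0.0]
contact_force: [-1.2, -0.5, 6.4]
gripper_width: 0.337
grasp_force: 39.0
```

Request:
drive_tool(
  deltas=[
    {"gripper": 220, "offset": [0, 0, -0.02], "angular": [0, 0, 0]},
    {"gripper": 220, "offset": [0, 0, -0.06], "angular": [0, 0, 0]},
    {"gripper": 220, "offset": [0, 0, -0.1], "angular": [0, 0, 0]},
    {"gripper": 220, "offset": [0.006, 0.012, -0.138], "angular": [0, 0, 0]},
    {"gripper": 220, "offset": [0.02, 0.038, -0.148], "angular": [0, 0, 0]},
  ],
)

```text
t: 22.15
eef_pos: [0.4653, 0.0873, 0.2491]
tool_rot: [-0.0, 0.708, 0.706, 0.002]
contact_force: [1.1, 0.3, -0.8]
gripper_width: 0.339
grasp_force: 39.7
```

Request:
drive_tool(
  deltas=[
    {"gripper": 220, "offset": [0.015, 0.028, 0], "angular": [0, 0, 0]},
    {"gripper": 220, "offset": [0.03, 0.056, 0], "angular": [0, 0, 0]},
    {"gripper": 220, "offset": [0.045, 0.084, 0], "angular": [0, 0, 0]},
    {"gripper": 220, "offset": [0.06, 0.112, 0], "angular": [0, 0, 0]},
    {"gripper": 220, "offset": [0.074, 0.138, 0], "angular": [0, 0, 0]},
  ],
)

```text
t: 22.65
eef_pos: [0.6038, 0.1628, 0.2451]
tool_rot: [-0.0, 0.707, 0.707, -0.0]
contact_force: [0.5, -0.4, -0.4]
gripper_width: 0.335
grasp_force: 39.7
```

Request:
drive_tool(
  deltas=[
    {"gripper": 220, "offset": [0.0115, 0.0245, 0.02], "angular": [0, 0, 0]},
    {"gripper": 220, "offset": [0.0115, 0.0245, 0.055], "angular": [0, 0, 0]},
    {"gripper": 220, "offset": [0.0115, 0.0245, 0.09], "angular": [0, 0, 0]},
    {"gripper": 220, "offset": [0.0115, 0.0245, 0.118], "angular": [0, 0, 0]},
    {"gripper": 220, "offset": [0.0115, 0.0245, 0.126], "angular": [0, 0, 0]},
  ],
)

```text
t: 23.15
eef_pos: [0.6252, 0.1731, 0.1159]
tool_rot: [-0.001, 0.707, 0.707, -0.003]
contact_force: [-1.2, -0.4, -0.1]
gripper_width: 0.339
grasp_force: 39.7
```

Request:
drive_tool(
  deltas=[
    {"gripper": 220, "offset": [0, 0, 0], "angular": [0, 0, 0]},
    {"gripper": 220, "offset": [0, 0, 0], "angular": [0, 0, 0]},
    {"gripper": 220, "offset": [0, 0, 0], "angular": [0, 0, 0]},
    {"gripper": 220, "offset": [0, 0, 0], "angular": [0, 0, 0]},
  ],
)

```text
t: 23.55
eef_pos: [0.6282, 0.1737, 0.1211]
tool_rot: [0.0, 0.707, 0.707, 0.001]
contact_force: [1.1, -0.4, -0.1]
gripper_width: 0.335
grasp_force: 39.7
```

```bash
python3 go.py .628 .1735 .1105
```

```text
23.55 [0.6282 0.1737 0.1211] [ 1.1 -0.4 -0.1] 0.3346347167267898
off [-0.0002 -0.0002  0.0106]
ang [ 0.0028 -0.0013 -0.0002]
```

Lower, release, lift and retreat towards +y, out of both camera views.

Request:
drive_tool(
  deltas=[
    {"gripper": 220, "offset": [0, 0, 0.005], "angular": [0, 0, 0]},
    {"gripper": 220, "offset": [0, 0, 0.0105], "angular": [0, 0, 0]},
    {"gripper": 220, "offset": [0, 0, 0.0105], "angular": [0, 0, 0]},
    {"gripper": 220, "offset": [0, 0, 0.0105], "angular": [0, 0, 0]},
    {"gripper": 220, "offset": [0, 0, 0.0105], "angular": [0, 0, 0]},
  ],
)

```text
t: 24.05
eef_pos: [0.628, 0.1737, 0.1093]
tool_rot: [0.0, 0.707, 0.707, 0.001]
contact_force: [1.2, 1.0, 2.9]
gripper_width: 0.336
grasp_force: 41.0
```

Request:
drive_tool(
  deltas=[
    {"gripper": 130, "offset": [0, 0, 0], "angular": [0, 0, 0]},
    {"gripper": 100, "offset": [0, 0, 0], "angular": [0, 0, 0]},
    {"gripper": 50, "offset": [0, 0, 0], "angular": [0, 0, 0]},
    {"gripper": 0, "offset": [0, 0, -0.01], "angular": [0, 0, 0]},
    {"gripper": 0, "offset": [0, 0, -0.03], "angular": [0, 0, 0]},
  ],
)

```text
t: 24.55
eef_pos: [0.6264, 0.1732, 0.1384]
tool_rot: [-0.001, 0.707, 0.707, -0.002]
contact_force: [0.5, 0.2, 0.7]
gripper_width: 1.004
grasp_force: 0.0
```

Request:
drive_tool(
  deltas=[
    {"gripper": 0, "offset": [0, 0, -0.04], "angular": [0, 0, 0]},
    {"gripper": 0, "offset": [0, 0, -0.08], "angular": [0, 0, 0]},
    {"gripper": 0, "offset": [0.02, -0.03, -0.11], "angular": [0, 0, 0]},
    {"gripper": 0, "offset": [0.05, -0.065, -0.12], "angular": [0, 0, 0]},
    {"gripper": 0, "offset": [0.08, -0.1, -0.12], "angular": [0, 0, 0]},
  ],
)

```text
t: 25.05
eef_pos: [0.5276, 0.2539, 0.262]
tool_rot: [0.0, 0.708, 0.706, 0.002]
contact_force: [0.3, 0.6, -0.6]
gripper_width: 0.999
grasp_force: 0.0
```

Request:
drive_tool(
  deltas=[
    {"gripper": 0, "offset": [0.04, -0.03, 0], "angular": [0, 0, 0]},
    {"gripper": 0, "offset": [0.08, -0.06, 0], "angular": [0, 0, 0]},
    {"gripper": 0, "offset": [0.12, -0.09, 0], "angular": [0, 0, 0]},
    {"gripper": 0, "offset": [0.16, -0.12, 0], "angular": [0, 0, 0]},
    {"gripper": 0, "offset": [0.16, -0.12, 0], "angular": [0, 0, 0]},
  ],
)

```text
t: 25.55
eef_pos: [0.4015, 0.4208, 0.2592]
tool_rot: [-0.002, 0.703, 0.711, 0.0]
contact_force: [-0.4, 0.5, 0.0]
gripper_width: 1.002
grasp_force: 0.0
```

```bash
python3 - <<'E'
from h import *
for n in('top','scene'):
    im=optics.read_camera(n); cv2.imwrite(f'pics/{n}9.png',im)
    for k,xy,H in(('c',(.615,-.14),.08),('a',(.620,-.0365),.074),('d',(.624,.069),.068),('b',(.628,.1735),.062)):
        try: print(n,k,xy,hole(n,im,xy,H))
        except Exception as e: print(n,k,e)
cv2.imwrite('pics/end.png',np.hstack([cv2.resize(cv2.imread('pics/scene9.png'),(400,300)),cv2.resize(cv2.imread('pics/top9.png'),(400,300))]))
E
```

```text
top c (0.615, -0.14) (array([ 0.6131, -0.1403]), np.int32(60))
top a (0.62, -0.0365) (array([ 0.6182, -0.0363]), np.int32(63))
top d (0.624, 0.069) (array([0.622 , 0.0686]), np.int32(61))
top b (0.628, 0.1735) (array([0.6263, 0.1733]), np.int32(60))
scene c (0.615, -0.14) (array([ 0.617 , -0.1386]), np.int32(32))
scene a (0.62, -0.0365) (array([ 0.6214, -0.0349]), np.int32(40))
scene d (0.624, 0.069) (array([0.6254, 0.0697]), np.int32(48))
scene b (0.628, 0.1735) (array([0.6296, 0.1745]), np.int32(66))
```

View pics/end.png

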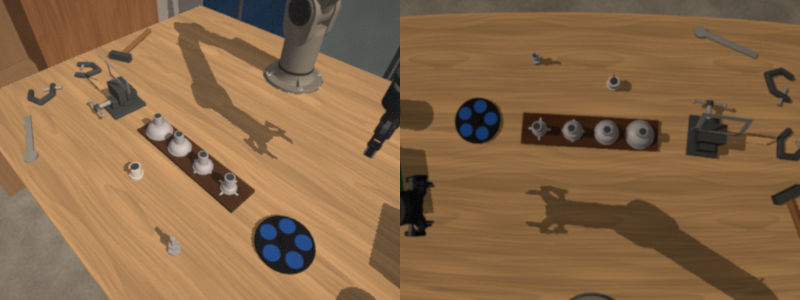

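All four stand upright and centred to within about 1 mm. In the top view they run b, d, a, c from left to right, with c next to the vise. The socket hasn't moved and the arm is clear.

```bash
python3 -c "
from station import bot
print(bot.hand_in())"
```

```text
the job is handed in; nothing more can be done
None
```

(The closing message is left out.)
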